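Lock the slotted adjuster of a bearing housing

TASK

Take the flat screwdriver (the tool with the square handle) from the tool stand, set its blade in the slot of the large slotted adjuster screw on top of the one bearing housing that has such a screw, and turn the screw clockwise until it reaches its stop. Then hang the screwdriver back upright in the same hole of the stand and let go.

Things in the scene. Friction and masses are not known exactly. Their poses are not given: they have to be found in the camera images.
- driver_handle (a point): Centre of the flat screwdriver's square wooden handle (30 x 30 mm, 70 mm tall, flats square to x and y, z up along the tool). It hangs blade down in the stand. Under the handle: a 56 mm wide collar, underside 41 mm below this point; a 12 mm shaft; the blade, 24 mm wide along x, 5 mm thick, tip 103 mm below this point. About 0.25 kg.
- stand: Low plywood tool stand, fixed, 84 x 276 mm, top 75 mm high, origin under its centre, y along its row of three 44 mm square holes, 88 mm apart (middle one at the origin). Three tools hang centred in them by their collars: the screwdriver in any one, two round-handled tools in the others. They reach up to 151 mm above the bench. Blade starts along the stand's x.
- slot (a point): Middle of the slot's floor, 66 mm above the bench, in a 48 mm steel screw head on a fixed blue housing (the other two have a hexagon head and a smooth dome, up to 92 mm high). x runs along the slot and turns with the screw, z up. Slot right across, 10 mm deep, 9 mm wide, flared to 16 in its upper half; boss around it 60 mm wide, 1 mm higher. Blade play some 10 degrees each way.
- adjuster (a joint): Angle of the slotted screw in rad, growing clockwise seen from above, up to a hard stop at 1.25, where the slot points at two small lugs on the boss. Starts between 0 and 0.35, turns with light friction (about 0.1 N m) and stays where it is left.
Not all that is in view belongs to the job. Leave any pink look-alike of the part that bears slot alone. What is shaped like the part that bears driver_handle but red is not meant.

How it is judged:
On the way, in this order (a step that is already met when the one before it is completed fails the run):
1. the screwdriver is lifted out of the stand (height (world z) of driver_handle above 0.165 m), for 0.1 s.
2. its blade has dropped into the slot, the screw not yet turned far (z of driver_handle in the frame of slot below 0.108 m and horizontal distance between driver_handle and slot below 0.015 m and angle between the x axis of driver_handle and the x axis of slot, either way round below 0.35 rad and angle between driver_handle's own z axis and vertical below 0.2 rad and value of joint adjuster below 0.8 rad), for 0.1 s.
3. the screw is turned to its stop with the blade in the slot (value of joint adjuster above 1.1 rad and z of driver_handle in the frame of slot below 0.111 m and horizontal distance between driver_handle and slot below 0.018 m), for 0.1 s.
At the end, for the whole second after the job is handed in: The adjuster stands at its stop (within 0.17 rad, about 10 degrees, of 1.25 rad) and the screwdriver hangs upright (within 0.2 rad) in the hole it came from (its handle within 20 mm of where it started), released (value of joint adjuster above 1.08 rad and distance of driver_handle from where it was at the start of the episode below 0.02 m and angle between driver_handle's own z axis and vertical below 0.2 rad); the robot touches nothing.
It also fails if it takes over 61 s, if anything falls off the work surface, if the arm or the gripper's body presses on something with over 40 N, if the wrist force passes 120 N, or if a joint passes its speed limit or range.

ROBOT

A 6-joint arm with a two-finger parallel gripper is mounted at the origin on the work surface. World frame = base frame: x ahead of the robot, y to its left, z up, the work surface at z = 0. Lengths are in m, angles in rad, forces in N, time in s.
With the tool pointing down it reaches from about 0.325 to 0.9 m from the base axis. Payload 6.1 kg.
Tool frame: the origin (TCP) lies on the centre line of the jaws, within the pads' length; the fingertips stand 11 mm ahead of it and the grasp point (between the pads) lies 8 mm behind it; y points along the fingers, z is the direction in which the jaws open and shut, and the axes are right-handed (so a half turn about y gives the same grasp; the last joint's range is limited). The gripper opens to 87 mm and grips with 3 to 60 N. Pads are 19 mm wide; open, the fingers measure 117 mm over their backs; the gripper's body (75 mm by 190 mm) begins 51 mm behind the grasp point.
Start: joints at [1.043, 0.22, 1.526, -0, 1.395, -0.126], TCP at [0.244, 0.575, 0.234] pointing down, gripper open.
Joint ranges: [-2.98, 2.98], [-0.91, 2.08], [0.09, 2.57], [-1.24, 4.39], [0.2, 2.65], [-2.68, 2.68]. Speed limits (rad/s): [2.57, 2.57, 3.01, 3.14, 3.14, 3.14].

INTERFACE

Orientations are given as a rotation vector (axis times angle).
In Python, from plant import arm, imaging gives the robot as it stands. The module is installed in compiled form; this text tells all that it offers.
- The arm moves only by the tool carry_out, never from a script. Its argument "moves" is a list of rows, each an object of numbers: "tx", "ty", "tz": the shift along the tool's x, y, z in m; "spin": the turn about the tool's y in rad. In form: [{"tx": .., "ty": .., "tz": .., "spin": ..}, ...]. A call has 1 to 10 rows; each row shifts and turns the pose as measured when the row begins, along the tool's axes as they then stand; what a row does not reach is not made up. A row lasts 1/10 s, in which the tool goes at most 50 mm and 8.59 degrees, less where a joint would pass 70% of its speed; a pose out of reach is approached as far as the arm can. A call is refused whole if a number of a shift passes 0.05 or a number of a turn 0.15, either way. A call with a gripper value outside its range is refused whole. "hand" is the opening, from 0 (shut) to 1 (fully open), set as the call begins (left out, the last holds). The fingers move at their own pace and stop on an object; "grip_force" is the grip in N (left out, the last holds). Time passes only in rows, so rows that do not move let the fingers close. It gives the time, the measured TCP pose, the force and the opening at its end, in the units of the state.
- arm.observe(): the state, without advancing time (a new reading comes with each control period).
- imaging.grab_frame(name): name is "scene" or "top" or "wrist"; returns the picture (480x640x3 uint8, blue, green, red); there is no depth.
- imaging.camera_info(name): a dict with "fx", "fy", "cx", "cy" (pixels), "extrinsics" (4x4, takes a point from world to camera coordinates). Camera axes: x right, y down, z forward; pixel columns grow to the right and rows downward; lengths in m; the calibration is good to about 2 mm. A picture is of the moment at which its call begins: read the wrist's pose just before it. camera_info takes no time and is no camera call; for the wrist camera it gives the pose at the moment of the call.
- arm.hand_in(): hands the job in, once; it reports no verdict.
The state is a dict: "time_s": time; "joint_pos": joint angles; "joint_velocities": joint speeds; "joint_torque": joint torques, N m; "ee_pos": TCP position; "orientation": TCP orientation; "wrist_force": force on the tool from outside, world axes, zero at the start; "torque": the same for the moment, N m; "gripper_width": opening from 0.0 (shut) to 1.0 (fully open).
Only numpy, scipy, OpenCV 4.12 (cv2) and the standard library are available. Lean on these libraries where they do the work, as an engineer would, in place of code of your own. Each camera call takes 0.05 s, during which the arm holds its last target.

## Working session

There is one attempt and no reset: what is moved stays moved. The work goes in short steps, Python scripts to look and compute and a tool call to move; the robot and the scene stay as the last step left them, time stands still between calls to the robot, and variables do not carry over. Pictures are saved under pics/ and viewed, and the job is handed in when it is done.

Besides the shell and the picture viewer there is one more tool, called after "Request:" by a JSON object that holds its "name" and its "arguments". carry_out: Moves the arm, as the interface text tells. Its arguments: {"type":"object","properties":{"moves":{"type":"array","items":{"type":"object","properties":{"tx":{"type":"number"},"ty":{"type":"number"},"tz":{"type":"number"},"spin":{"type":"number"}}}},"hand":{"type":"number"},"grip_force":{"type":"number"}},"required":["moves"]}

```bash
mkdir -p pics; cat > h.py <<'E'
import numpy as np, cv2
from plant import arm, imaging
from scipy.spatial.transform import Rotation as R
def ray(info,u,v,z):
    E=np.array(info["extrinsics"]);Rm=E[:3,:3];t=E[:3,3]
    c=-Rm.T@t; d=Rm.T@np.array([(u-info["cx"])/info["fx"],(v-info["cy"])/info["fy"],1])
    return c+d*(z-c[2])/d[2]
def proj(info,p):
    E=np.array(info["extrinsics"]);q=E[:3,:3]@np.array(p)+E[:3,3]
    return info["fx"]*q[0]/q[2]+info["cx"],info["fy"]*q[1]/q[2]+info["cy"]
def st():
    s=arm.observe(); Rm=R.from_rotvec(s["orientation"]).as_matrix()
    print("t",round(s["time_s"],2),"p",np.round(s["ee_pos"],4),"f",np.round(s["wrist_force"],2),"tq",np.round(s["torque"],2),"g",round(s["gripper_width"],3)); print("R",np.round(Rm,3).tolist(),"j",np.round(s["joint_pos"],3)); return s,Rm
E
python3 - <<'E'
from h import *
st()
for n in ("top","scene"):
    cv2.imwrite(f"pics/{n}0.png",imaging.grab_frame(n)); i=imaging.camera_info(n); print(n,i)
E
```

```text
t 0.0 p [0.2441 0.5747 0.2324] f [ 0.37  1.57 -0.13] tq [-0.01 -0.01 -0.02] g 1.003
R [[0.92, -0.001, 0.391], [-0.391, -0.002, 0.92], [-0.0, -1.0, -0.002]] j [ 1.043  0.221  1.528 -0.     1.395 -0.126]
top {'fx': 573.6748873049838, 'fy': 573.6748873049838, 'cx': 324.5598650972661, 'cy': 230.8808892223726, 'extrinsics': array([[ 0.00624614, -0.99997859,  0.00195244, -0.02621984],
       [-0.99469601, -0.00641359, -0.10265822,  0.50138726],
       [ 0.10266854, -0.00130087, -0.99471477,  1.04643289],
       [ 0.        ,  0.        ,  0.        ,  1.        ]])}
scene {'fx': 508.67485367077353, 'fy': 508.67485367077353, 'cx': 319.4103100569113, 'cy': 232.97596701937167, 'extrinsics': array([[-0.39146174,  0.92001254, -0.01829282,  0.20029734],
       [ 0.61573784,  0.24711746, -0.74819775, -0.2179429 ],
       [-0.68383084, -0.30415437, -0.66322357,  1.25848599],
       [ 0.        ,  0.        ,  0.        ,  1.        ]])}
```

View pics/top0.png

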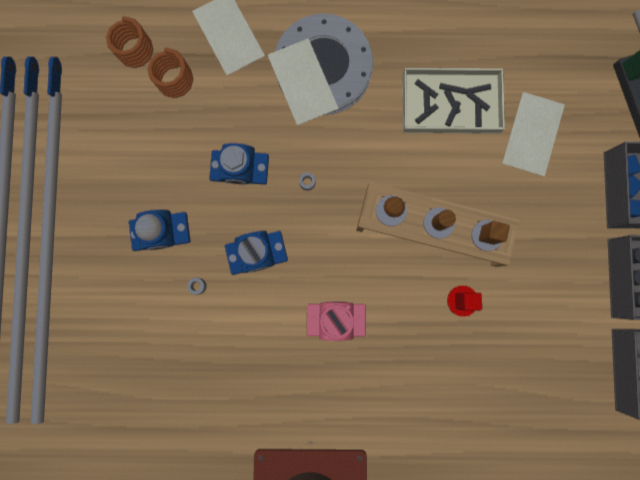

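View pics/scene0.png

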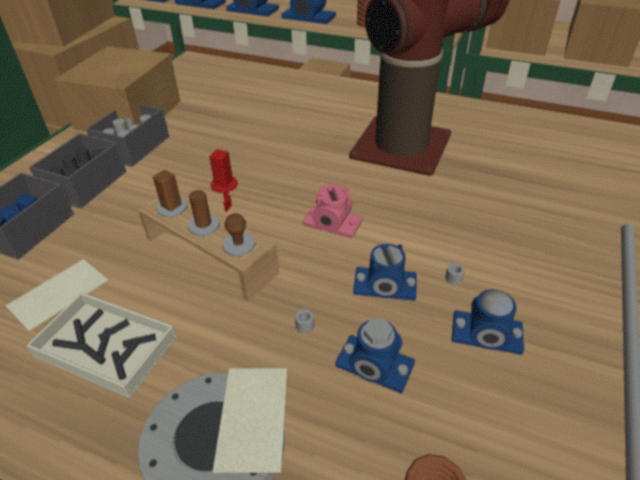

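Candidates in the top view:
- **Tools:** the stand's tools are at (394,207), (444,220) and (494,233), plus a red one at (465,300). Only the one at (494,233) looks square-handled and brown.
- **Housings:** the blue housings are at (233,160) with a hexagon, (150,228) with a dome and (252,250) with a slot. The pink one at (336,322) is a look-alike to leave alone.

I'll confirm this with crops and measure.

```bash
python3 - <<'E'
from h import *
t=cv2.imread("pics/top0.png")
a=cv2.resize(t[200:300,200:300],(400,400),interpolation=cv2.INTER_CUBIC); b=cv2.resize(t[175:275,430:530],(400,400),interpolation=cv2.INTER_CUBIC)
cv2.imwrite("pics/crop0.png",np.hstack([a,b]))
E
```

```text
(no output)
```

View pics/crop0.png

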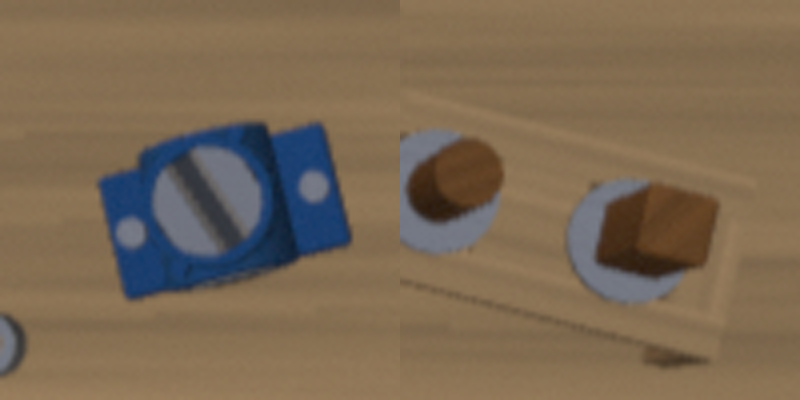

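```bash
python3 - <<'E'
from h import *
i=imaging.camera_info("top")
S=ray(i,252,250,.076);H=ray(i,499.5,231.5,.151)
print("slot",S,"handle",H, np.hypot(*S[:2]),np.hypot(*H[:2]))
a=ray(i,200+180/4,200+155/4,.076);b=ray(i,200+232/4,200+248/4,.076);d=a-b;print("slot ang",np.degrees(np.arctan2(d[1],d[0])))
t=cv2.imread("pics/top0.png")
hsv=cv2.cvtColor(t,cv2.COLOR_BGR2HSV)
c=np.array([[652,185],[720,200],[703,268],[637,250]])-[400,0]
P=np.array([ray(i,430+x/4,175+y/4,.151) for x,y in c])
for k in range(4):
    d=P[(k+1)%4]-P[k];print(np.degrees(np.arctan2(d[1],d[0]))%90,np.linalg.norm(d))
# stand: outline corners at z=.075
for nm in [(367,186),(517,217)]: print(ray(i,*nm,.075))
d=ray(i,367,186,.075)-ray(i,517,217,.075);print("stand row ang",np.degrees(np.arctan2(d[1],d[0])),np.linalg.norm(d))
s,Rm=st(); w=imaging.camera_info("wrist");E=np.array(w["extrinsics"]);c=-E[:3,:3].T@E[:3,3]
print("cam in tool",Rm.T@(c-s["ee_pos"]),"axes in tool",np.round(Rm.T@E[:3,:3].T,3).tolist(),w["fx"],w["cx"],w["cy"])
E
```

```text
slot [0.46142578 0.10558118 0.076     ] handle [ 0.4894587  -0.31162473  0.151     ] 0.4733509641090394 0.580241146458995
slot ang 30.089126824574397
77.77143982617118 0.02860908557369082
74.6220476534894 0.02928517285163158
74.94204839585635 0.02798628780790834
75.81431749068088 0.02787574106526581
[ 0.5780707  -0.09876033  0.075     ]
[ 0.52364634 -0.36700684  0.075     ]
stand row ang 78.5309770364533 0.2737118951889178
t 0.1 p [0.2441 0.5747 0.2325] f [ 0.77 -0.52  0.03] tq [ 0.04 -0.01  0.01] g 1.0
R [[0.92, -0.001, 0.391], [-0.391, -0.002, 0.92], [-0.0, -1.0, -0.002]] j [ 1.043  0.221  1.528  0.     1.395 -0.126]
cam in tool [-0.07355915 -0.15202414  0.0007765 ] axes in tool [[-0.001, 0.964, 0.267], [0.0, -0.267, 0.964], [1.0, 0.001, 0.0]] 348.2010637910978 321.02772586459423 244.4277197853183
```

Confirmed: the left crop shows the blue housing with the slotted head, slot running from (180,155) to (232,248). The right crop shows the square brown handle at the right end of the stand. I'll go past the slot first for a closer wrist look.

Request:
{"name": "carry_out", "arguments": {"moves": [{"tx": 0.036, "tz": -0.033}, {"tx": 0.036, "tz": -0.033}, {"tx": 0.036, "tz": -0.033}, {"tx": 0.036, "tz": -0.033}, {"tx": 0.036, "tz": -0.033}, {"tx": 0.036, "tz": -0.033}, {"tx": 0.036, "tz": -0.033}, {"tx": 0.036, "tz": -0.033}, {"tx": 0.036, "tz": -0.033}, {"tx": 0.036, "tz": -0.033}], "hand": 1.0}}

```text
invalid input
```

Request:
{"name": "carry_out", "arguments": {"moves": [{"tx": 0.036, "ty": 0.0, "tz": -0.033, "spin": 0.0}, {"tx": 0.036, "ty": 0.0, "tz": -0.033, "spin": 0.0}, {"tx": 0.036, "ty": 0.0, "tz": -0.033, "spin": 0.0}, {"tx": 0.036, "ty": 0.0, "tz": -0.033, "spin": 0.0}, {"tx": 0.036, "ty": 0.0, "tz": -0.033, "spin": 0.0}, {"tx": 0.036, "ty": 0.0, "tz": -0.033, "spin": 0.0}, {"tx": 0.036, "ty": 0.0, "tz": -0.033, "spin": 0.0}, {"tx": 0.036, "ty": 0.0, "tz": -0.033, "spin": 0.0}, {"tx": 0.036, "ty": 0.0, "tz": -0.033, "spin": 0.0}, {"tx": 0.036, "ty": 0.0, "tz": -0.033, "spin": 0.0}]}}

```text
time_s: 1.1
ee_pos: [0.4472, 0.1219, 0.2276]
orientation: [-1.555, 0.31, -0.303]
wrist_force: [0.8, 1.8, 0.6]
gripper_width: 0.998
```

```bash
python3 - <<'E'
from h import *
import pickle
s,Rm=st();i=imaging.camera_info("wrist"); f=imaging.grab_frame("wrist")
cv2.imwrite("pics/w1.png",f); pickle.dump(i,open("w1.pkl","wb"))
print(proj(i,[.4614,.1056,.076]))
E
```

```text
t 1.1 p [0.4472 0.1219 0.2276] f [0.83 1.79 0.56] tq [-0.01 -0.05 -0.01] g 0.998
R [[0.925, -0.005, 0.38], [-0.38, -0.005, 0.925], [-0.003, -1.0, -0.006]] j [ 0.099 -0.166  1.933 -0.004  1.381 -1.081]
(np.float64(310.55698376551345), np.float64(254.08798580673502))
```

View pics/w1.png

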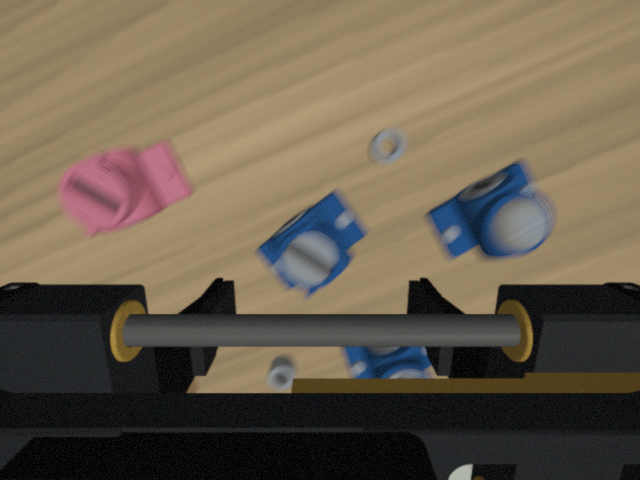

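```bash
cat >> h.py <<'E'
import pickle
def grab(name,out):
    s=st(); i=imaging.camera_info(name); f=imaging.grab_frame(name); cv2.imwrite(f"pics/{out}.png",f); pickle.dump(i,open(out+".pkl","wb")); return f,i
def zoom(out,u,v,r=60,k=8):
    f=cv2.imread(f"pics/{out}.png"); u0,v0=int(u-r),int(v-r); r2=int(r*.75)
    c=cv2.resize(f[int(v)-r2:int(v)+r2,u0:int(u)+r],None,fx=400/r,fy=400/r,interpolation=cv2.INTER_CUBIC); cv2.imwrite(f"pics/{out}_z.png",c); print("zoom origin",u0,int(v)-r2,"scale",400/r)
E
python3 - <<'E'
from h import *
f,i=grab("wrist","w2"); u=proj(i,[.4614,.1056,.076]); print(u); zoom("w2",*u)
E
```

```text
t 1.15 p [0.4501 0.1153 0.2278] f [ 2.74 -5.52  0.51] tq [-0.26 -0.09  0.  ] g 0.998
R [[0.923, -0.003, 0.384], [-0.384, -0.01, 0.923], [0.001, -1.0, -0.01]] j [ 0.088 -0.164  1.93  -0.01   1.38  -1.087]
(np.float64(316.83612026013543), np.float64(247.93405090845525))
zoom origin 256 202 scale 6.666666666666667
```

View pics/w2_z.png

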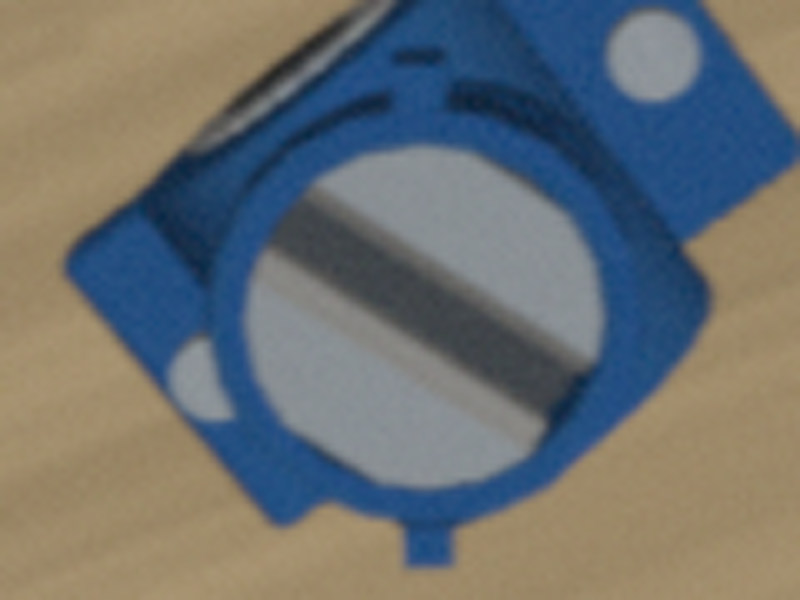

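```bash
python3 - <<'E'
from h import *
i=pickle.load(open("w2.pkl","rb")); f=cv2.imread("pics/w2.png")
g=lambda x,y,z: ray(i,256+x/6.6667,202+y/6.6667,z)
print("head c eye",g(424,316,.076))
hsv=cv2.cvtColor(f,cv2.COLOR_BGR2HSV)
m=((hsv[...,1]<70)).astype(np.uint8); mm=np.zeros_like(m); cv2.circle(mm,(319,249),30,1,-1); m&=mm
n,l,s,c=cv2.connectedComponentsWithStats(m); 
pts=np.argwhere(m>0)[:,::-1].astype(np.int32); hull=cv2.convexHull(pts); e=cv2.fitEllipse(hull); print(e, "hull c",ray(i,*e[0],.076))
# dark floor
gr=cv2.cvtColor(f,cv2.COLOR_BGR2GRAY); d=((gr<95)&(hsv[...,1]<90)&(mm>0)).astype(np.uint8)
cc=max(cv2.findContours(d,0,1)[0],key=cv2.contourArea); r=cv2.minAreaRect(cc); print(r)
b=cv2.boxPoints(r); 
P=np.array([ray(i,*q,.066) for q in b])
for k in range(2):
    v=P[k+1]-P[k]; print(np.linalg.norm(v),np.degrees(np.arctan2(v[1],v[0]))%180)
print("floor c",P.mean(0))
v=g(428,545,.077)-g(418,75,.077); print("lugs",g(428,545,.077),g(418,75,.077),np.degrees(np.arctan2(v[1],v[0]))%180)
E
```

```text
head c eye [0.46363586 0.10738735 0.076     ]
((319.24298095703125, 249.04345703125), (50.49799728393555, 53.10633087158203), 89.03043365478516) hull c [0.46320093 0.10721734 0.076     ]
((319.7237548828125, 247.63851928710938), (51.13737487792969, 11.336868286132812), 31.75948143005371)
0.010849953505881183 125.70802614646767
0.0482223994199253 34.894146033217304
floor c [0.4649606 0.1070153 0.066    ]
lugs [0.49437085 0.0952036  0.077     ] [0.43244699 0.1195387  0.077     ] 158.5459519649844
```

Request:
{"name": "carry_out", "arguments": {"moves": [{"tx": 0.02, "ty": -0.001, "tz": -0.038, "spin": 0.0}, {"tx": 0.02, "ty": -0.001, "tz": -0.038, "spin": 0.0}, {"tx": 0.02, "ty": -0.001, "tz": -0.038, "spin": 0.0}, {"tx": 0.02, "ty": -0.001, "tz": -0.038, "spin": 0.0}, {"tx": 0.02, "ty": -0.001, "tz": -0.038, "spin": 0.0}, {"tx": 0.02, "ty": -0.001, "tz": -0.038, "spin": 0.0}, {"tx": 0.02, "ty": -0.001, "tz": -0.038, "spin": 0.0}, {"tx": 0.02, "ty": -0.001, "tz": -0.038, "spin": 0.0}, {"tx": 0.02, "ty": -0.001, "tz": -0.038, "spin": 0.0}, {"tx": 0.018, "ty": -0.001, "tz": -0.03, "spin": 0.0}]}}

```text
time_s: 2.2
ee_pos: [0.4884, -0.305, 0.2356]
orientation: [-1.55, 0.311, -0.298]
wrist_force: [0.9, 1.7, -0.0]
gripper_width: 1.0
```

Request:
{"name": "carry_out", "arguments": {"moves": [{"tx": 0.0, "ty": 0.0, "tz": 0.0, "spin": 0.14}, {"tx": 0.0, "ty": 0.0, "tz": 0.0, "spin": 0.14}, {"tx": 0.0, "ty": 0.0, "tz": 0.0, "spin": 0.14}, {"tx": 0.0, "ty": 0.0, "tz": 0.0, "spin": 0.14}, {"tx": 0.0, "ty": 0.0, "tz": 0.0, "spin": 0.14}, {"tx": 0.0, "ty": 0.0, "tz": 0.0, "spin": 0.14}, {"tx": 0.0, "ty": 0.0, "tz": 0.0, "spin": 0.14}, {"tx": 0.0, "ty": 0.0, "tz": 0.0, "spin": 0.14}, {"tx": 0.0, "ty": 0.0, "tz": 0.0, "spin": 0.14}, {"tx": 0.0, "ty": 0.0, "tz": 0.0, "spin": 0.14}]}}

```text
time_s: 3.2
ee_pos: [0.4904, -0.2998, 0.2289]
orientation: [-1.075, 1.425, -1.392]
wrist_force: [-0.1, 0.8, -0.4]
gripper_width: 0.998
```

```bash
python3 - <<'E'
from h import *
f,i=grab("wrist","w3"); u=proj(i,[.4895,-.3116,.151]); print(u)
E
```

```text
t 3.2 p [ 0.4904 -0.2998  0.2289] f [-0.1   0.77 -0.42] tq [-0.04  0.06 -0.01] g 0.998
R [[-0.269, -0.016, 0.963], [-0.963, 0.011, -0.269], [-0.006, -1.0, -0.018]] j [-0.685  0.12   1.649 -0.002  1.392 -0.412]
(np.float64(326.88837473764124), np.float64(274.8970378381259))
```

View pics/w3.png

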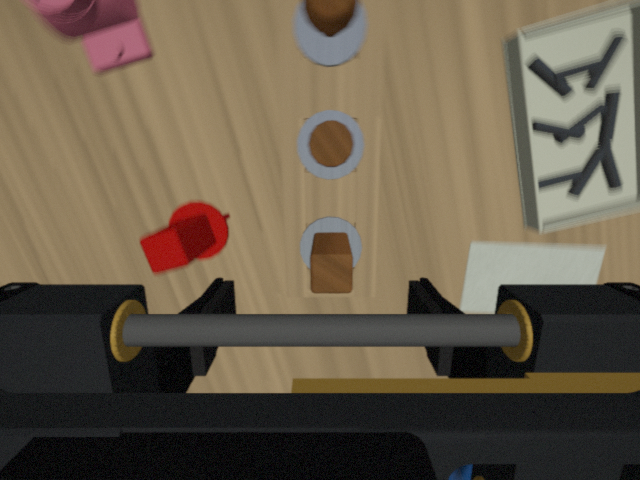

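```bash
python3 - <<'E'
from h import *
f,i=grab("wrist","w4"); zoom("w4",330,260,60)
E
```

```text
t 3.25 p [ 0.4904 -0.2997  0.2288] f [0.29 0.07 0.41] tq [-0.11  0.06  0.02] g 1.0
R [[-0.276, -0.016, 0.961], [-0.961, 0.011, -0.276], [-0.006, -1.0, -0.019]] j [-0.685  0.12   1.649 -0.002  1.392 -0.404]
zoom origin 270 215 scale 6.666666666666667
```

View pics/w4_z.png

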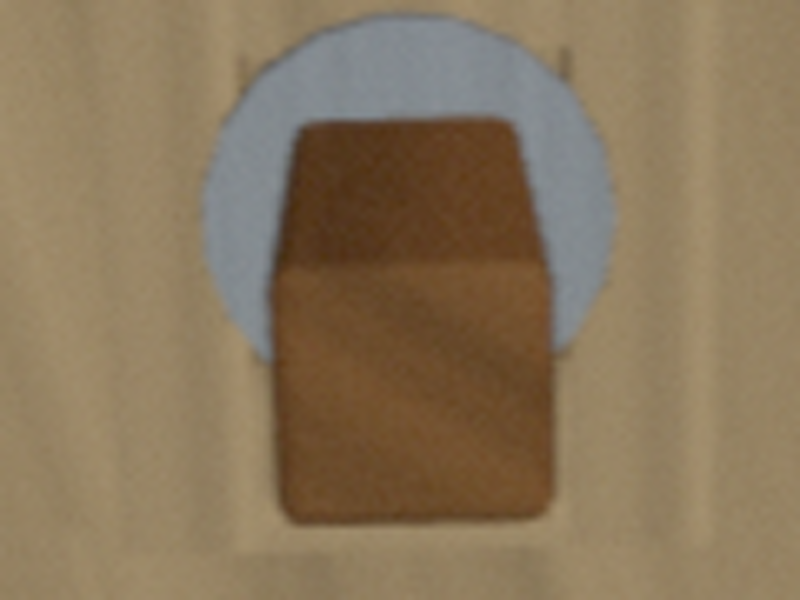

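```bash
cat >> h.py <<'E'
def totool(Rm,dw): return np.round(Rm.T@np.array(dw),4)
E
python3 - <<'E'
from h import *
i=pickle.load(open("w4.pkl","rb"))
g=lambda x,y,z: ray(i,270+x/6.6667,215+y/6.6667,z)
P=np.array([g(*q,.151) for q in [(275,265),(552,262),(553,520),(282,522)]])
for k in range(4):
    v=P[(k+1)%4]-P[k]; print(np.linalg.norm(v),np.degrees(np.arctan2(v[1],v[0]))%90)
c=P.mean(0);print("handle c",c)
# collar ellipse center (z top of collar unknown ~.081)
print("collar", g(410,213,.081))
s,Rm=st(); print("z az",np.degrees(np.arctan2(Rm[1,2],Rm[0,2])),"tool delta to TCP z.110",totool(Rm,[c[0]-s["ee_pos"][0],c[1]-s["ee_pos"][1],.110-s["ee_pos"][2]]))
E
```

```text
0.02865776301572061 74.98385777498738
0.028714791500862535 75.60070778669044
0.02890869974429568 74.91936544948601
0.02868064674700821 75.1001666375558
handle c [ 0.49325092 -0.31185004  0.151     ]
collar [ 0.49353372 -0.31162628  0.081     ]
t 3.3 p [ 0.4904 -0.2999  0.2289] f [ 0.14 -0.51  0.36] tq [-0.15  0.1   0.04] g 1.003
R [[-0.265, -0.016, 0.964], [-0.964, 0.011, -0.264], [-0.006, -1.0, -0.019]] j [-0.685  0.12   1.649 -0.002  1.392 -0.417]
z az -15.333251892668263 tool delta to TCP z.110 [0.0115 0.1187 0.0082]
```

Request:
{"name": "carry_out", "arguments": {"moves": [{"tx": 0.006, "ty": 0.0, "tz": 0.004, "spin": 0.0}, {"tx": 0.006, "ty": 0.0, "tz": 0.004, "spin": 0.0}, {"tx": 0.0, "ty": 0.02, "tz": 0.0, "spin": 0.0}, {"tx": 0.0, "ty": 0.02, "tz": 0.0, "spin": 0.0}, {"tx": 0.0, "ty": 0.02, "tz": 0.0, "spin": 0.0}, {"tx": 0.0, "ty": 0.02, "tz": 0.0, "spin": 0.0}, {"tx": 0.0, "ty": 0.01, "tz": 0.0, "spin": 0.0}, {"tx": 0.0, "ty": 0.0, "tz": 0.0, "spin": 0.0}]}}

```text
time_s: 4.1
ee_pos: [0.4962, -0.316, 0.1362]
orientation: [-1.088, 1.404, -1.377]
wrist_force: [-0.4, 0.8, -0.2]
gripper_width: 1.002
```

```bash
python3 - <<'E'
from h import *
s,Rm=st(); c=[.4933,-.3118]; print("z az",np.degrees(np.arctan2(Rm[1,2],Rm[0,2])),"tool delta to TCP z.110",totool(Rm,[c[0]-s["ee_pos"][0],c[1]-s["ee_pos"][1],.110-s["ee_pos"][2]]))
E
```

```text
t 4.1 p [ 0.4962 -0.316   0.1362] f [-0.39  0.76 -0.18] tq [-0.09  0.06  0.04] g 1.002
R [[-0.245, -0.014, 0.969], [-0.97, 0.009, -0.245], [-0.005, -1.0, -0.016]] j [-0.7    0.234  1.701 -0.003  1.224 -0.451]
z az -14.177476735123218 tool delta to TCP z.110 [-0.0032  0.0263 -0.0035]
```

Request:
{"name": "carry_out", "arguments": {"moves": [{"tx": -0.003, "ty": 0.012, "tz": -0.003, "spin": 0.0}, {"tx": 0.0, "ty": 0.013, "tz": 0.0, "spin": 0.0}, {"tx": 0.0, "ty": 0.0, "tz": 0.0, "spin": 0.0}]}}

```text
time_s: 4.4
ee_pos: [0.4946, -0.313, 0.1112]
orientation: [-1.088, 1.401, -1.378]
wrist_force: [-0.3, -0.3, -0.6]
gripper_width: 0.999
```

```bash
python3 - <<'E'
from h import *
s,Rm=st(); c=[.4933,-.3118]; print("z az",np.degrees(np.arctan2(Rm[1,2],Rm[0,2])),"tool delta to TCP z.110",totool(Rm,[c[0]-s["ee_pos"][0],c[1]-s["ee_pos"][1],.110-s["ee_pos"][2]]))
E
```

```text
t 4.4 p [ 0.4946 -0.313   0.1112] f [-0.28 -0.27 -0.65] tq [-0.12  0.11  0.04] g 0.999
R [[-0.244, -0.012, 0.97], [-0.97, 0.007, -0.244], [-0.004, -1.0, -0.013]] j [-0.697  0.254  1.728 -0.003  1.174 -0.45 ]
z az -14.11144530028854 tool delta to TCP z.110 [-0.0008  0.0012 -0.0015]
```

Request:
{"name": "carry_out", "arguments": {"moves": [{"tx": 0.0, "ty": 0.0, "tz": 0.0, "spin": 0.0}, {"tx": 0.0, "ty": 0.0, "tz": 0.0, "spin": 0.0}, {"tx": 0.0, "ty": 0.0, "tz": 0.0, "spin": 0.0}, {"tx": 0.0, "ty": 0.0, "tz": 0.0, "spin": 0.0}, {"tx": 0.0, "ty": 0.0, "tz": 0.0, "spin": 0.0}, {"tx": 0.0, "ty": 0.0, "tz": 0.0, "spin": 0.0}], "hand": 0.0, "grip_force": 45}}

```text
time_s: 5.0
ee_pos: [0.4959, -0.3139, 0.1135]
orientation: [-1.088, 1.397, -1.381]
wrist_force: [0.7, -0.3, 0.9]
gripper_width: 0.542
```

```bash
python3 - <<'E'
from h import *
s,Rm=st()
E
```

```text
t 5.0 p [ 0.4959 -0.3139  0.1135] f [ 0.66 -0.27  0.87] tq [-0.08  0.05 -0.02] g 0.542
R [[-0.243, -0.009, 0.97], [-0.97, 0.004, -0.243], [-0.002, -1.0, -0.01]] j [-0.697  0.252  1.725 -0.003  1.174 -0.45 ]
```

Request:
{"name": "carry_out", "arguments": {"moves": [{"tx": 0.0, "ty": 0.001, "tz": -0.001, "spin": 0.0}, {"tx": 0.0, "ty": 0.001, "tz": 0.0, "spin": 0.0}, {"tx": 0.0, "ty": 0.001, "tz": 0.0, "spin": 0.0}, {"tx": 0.0, "ty": 0.0, "tz": 0.0, "spin": 0.0}, {"tx": 0.0, "ty": 0.0, "tz": 0.0, "spin": 0.0}]}}

```text
time_s: 5.5
ee_pos: [0.4948, -0.3138, 0.1117]
orientation: [-1.088, 1.396, -1.381]
wrist_force: [0.1, 0.1, 0.6]
gripper_width: 0.344
```

```bash
python3 - <<'E'
from h import *
s,Rm=st()
E
```

```text
t 5.5 p [ 0.4948 -0.3138  0.1117] f [0.07 0.11 0.58] tq [-0.08  0.04  0.02] g 0.344
R [[-0.243, -0.009, 0.97], [-0.97, 0.004, -0.243], [-0.002, -1.0, -0.009]] j [-0.698  0.251  1.729 -0.003  1.17  -0.451]
```

Request:
{"name": "carry_out", "arguments": {"moves": [{"tx": 0.0, "ty": -0.01, "tz": 0.0, "spin": 0.0}, {"tx": 0.0, "ty": -0.02, "tz": 0.0, "spin": 0.0}, {"tx": 0.0, "ty": -0.02, "tz": 0.0, "spin": 0.0}, {"tx": 0.0, "ty": -0.02, "tz": 0.0, "spin": 0.0}, {"tx": 0.0, "ty": -0.02, "tz": 0.0, "spin": 0.0}, {"tx": 0.0, "ty": -0.02, "tz": 0.0, "spin": 0.0}, {"tx": 0.0, "ty": -0.02, "tz": 0.0, "spin": 0.0}, {"tx": 0.0, "ty": -0.02, "tz": 0.0, "spin": 0.0}, {"tx": 0.0, "ty": -0.01, "tz": 0.0, "spin": 0.0}, {"tx": 0.0, "ty": 0.0, "tz": 0.0, "spin": 0.0}]}}

```text
time_s: 6.5
ee_pos: [0.4938, -0.3122, 0.2756]
orientation: [-1.09, 1.406, -1.373]
wrist_force: [0.9, 0.0, -2.3]
gripper_width: 0.343
```

```bash
python3 - <<'E'
from h import *
f,i=grab("wrist","w5"); s,Rm=st(); print(totool(Rm,[.463-s["ee_pos"][0],.107-s["ee_pos"][1],0]))
E
```

```text
t 6.5 p [ 0.4938 -0.3122  0.2756] f [ 0.87  0.04 -2.27] tq [-0.13  0.04  0.03] g 0.343
R [[-0.243, -0.017, 0.97], [-0.97, 0.011, -0.243], [-0.006, -1.0, -0.019]] j [-0.697  0.114  1.567 -0.002  1.479 -0.451]
t 6.55 p [ 0.4936 -0.312   0.2747] f [ 0.46  0.05 -3.36] tq [-0.11  0.09 -0.02] g 0.341
R [[-0.243, -0.017, 0.97], [-0.97, 0.011, -0.243], [-0.007, -1.0, -0.02]] j [-0.697  0.115  1.569 -0.002  1.479 -0.451]
[-0.3989  0.0053 -0.1315]
```

View pics/w5.png

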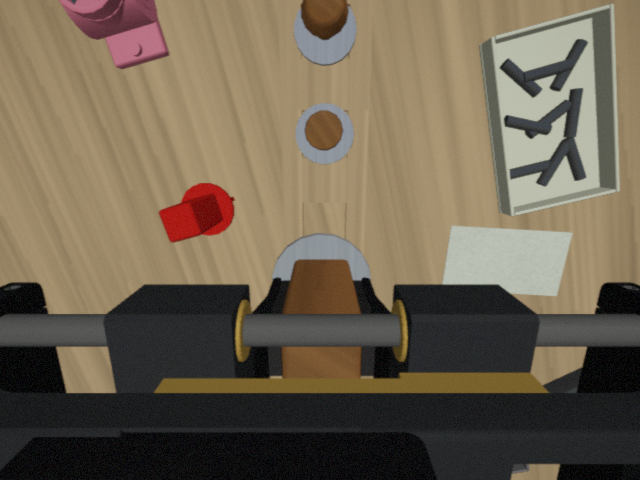

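Request:
{"name": "carry_out", "arguments": {"moves": [{"tx": -0.02, "ty": 0.0, "tz": -0.006, "spin": 0.0}, {"tx": -0.04, "ty": 0.0, "tz": -0.013, "spin": 0.0}, {"tx": -0.04, "ty": 0.0, "tz": -0.013, "spin": 0.0}, {"tx": -0.04, "ty": 0.0, "tz": -0.013, "spin": 0.0}, {"tx": -0.04, "ty": 0.0, "tz": -0.013, "spin": 0.0}, {"tx": -0.04, "ty": 0.0, "tz": -0.013, "spin": 0.0}, {"tx": -0.04, "ty": 0.0, "tz": -0.013, "spin": 0.0}, {"tx": -0.04, "ty": 0.0, "tz": -0.013, "spin": 0.0}, {"tx": -0.04, "ty": 0.0, "tz": -0.013, "spin": 0.0}, {"tx": -0.03, "ty": 0.0, "tz": -0.01, "spin": 0.0}]}}

```text
time_s: 7.55
ee_pos: [0.4564, 0.0947, 0.2659]
orientation: [-1.097, 1.433, -1.36]
wrist_force: [0.7, -0.2, -1.4]
gripper_width: 0.345
```

Request:
{"name": "carry_out", "arguments": {"moves": [{"tx": 0.0, "ty": 0.0, "tz": 0.0, "spin": -0.12}, {"tx": 0.0, "ty": 0.0, "tz": 0.0, "spin": -0.12}, {"tx": 0.0, "ty": 0.0, "tz": 0.0, "spin": -0.12}, {"tx": 0.0, "ty": 0.0, "tz": 0.0, "spin": -0.12}, {"tx": 0.0, "ty": 0.0, "tz": 0.0, "spin": -0.12}, {"tx": 0.0, "ty": 0.0, "tz": 0.0, "spin": -0.12}, {"tx": 0.0, "ty": 0.0, "tz": 0.0, "spin": -0.1}, {"tx": 0.0, "ty": 0.0, "tz": 0.0, "spin": 0.0}]}}

```text
time_s: 8.35
ee_pos: [0.4436, 0.1058, 0.2536]
orientation: [-1.444, 0.8, -0.695]
wrist_force: [0.6, 0.8, -1.9]
gripper_width: 0.344
```

```bash
python3 - <<'E'
from h import *
f,i=grab("wrist","w6"); s,Rm=st(); print(np.degrees(np.arctan2(Rm[1,2],Rm[0,2])),totool(Rm,[.4633-s["ee_pos"][0],.107-s["ee_pos"][1],0]))
E
```

```text
t 8.35 p [0.4436 0.1058 0.2536] f [ 0.57  0.78 -1.86] tq [-0.04 -0.05 -0.04] g 0.344
R [[0.573, -0.06, 0.817], [-0.817, 0.024, 0.576], [-0.055, -0.998, -0.035]] j [ 0.041 -0.163  1.882  0.027  1.482 -0.575]
t 8.4 p [0.4435 0.1058 0.2535] f [-0.68  0.36 -2.52] tq [-0.05 -0.   -0.02] g 0.342
R [[0.571, -0.061, 0.819], [-0.819, 0.024, 0.573], [-0.055, -0.998, -0.036]] j [ 0.041 -0.163  1.882  0.027  1.482 -0.572]
35.0047942154553 [ 0.0103 -0.0012  0.0169]
```

View pics/w6.png

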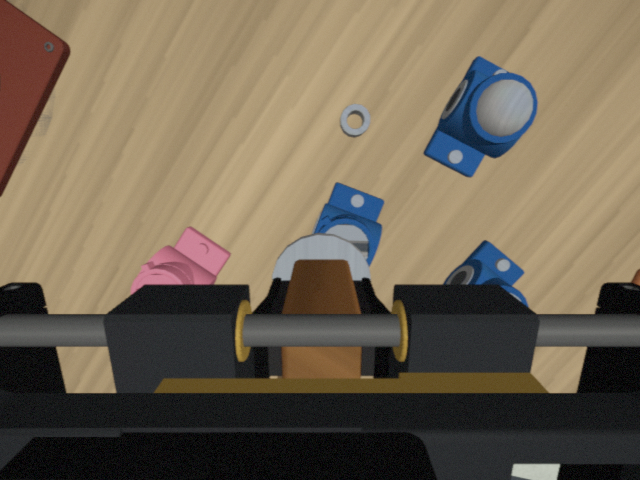

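```bash
python3 - <<'E'
from h import *
for r in ([-1.09,1.406,-1.373],[-1.097,1.433,-1.36],[-1.444,.8,-.695]): print(np.round(R.from_rotvec(r).as_matrix()[:,1],3))
s,Rm=st(); p=np.array(s["ee_pos"]); tip=p+Rm@[0,.103-.0043,0]; 
print("tip",tip)
E
```

```text
[-0.017  0.01  -1.   ]
[-0.039  0.022 -0.999]
[-0.06   0.025 -0.998]
t 8.4 p [0.4435 0.1058 0.2535] f [-0.68  0.36 -2.52] tq [-0.05 -0.   -0.02] g 0.342
R [[0.571, -0.061, 0.819], [-0.819, 0.024, 0.573], [-0.055, -0.998, -0.036]] j [ 0.041 -0.163  1.882  0.027  1.482 -0.572]
tip [0.43747982 0.10820781 0.15502702]
```

```bash
cat >> h.py <<'E'
S=np.array([.4633,.107])
def goal(z,S=S,ang=35.3):
    s,Rm=st(); tip=np.array(s["ee_pos"])+Rm@[0,.0987,0]
    print("tip",np.round(tip,4),"zaz",np.degrees(np.arctan2(Rm[1,2],Rm[0,2])),"need",totool(Rm,[S[0]-tip[0],S[1]-tip[1],z-tip[2]]))
E
python3 -c "
from h import *
goal(.105)"
```

```text
t 8.4 p [0.4435 0.1058 0.2535] f [-0.68  0.36 -2.52] tq [-0.05 -0.   -0.02] g 0.342
R [[0.571, -0.061, 0.819], [-0.819, 0.024, 0.573], [-0.055, -0.998, -0.036]] j [ 0.041 -0.163  1.882  0.027  1.482 -0.572]
tip [0.4375 0.1082 0.155 ] zaz 35.0047942154553 need [0.0185 0.0483 0.0222]
```

Request:
{"name": "carry_out", "arguments": {"moves": [{"tx": 0.009, "ty": 0.01, "tz": 0.011, "spin": 0.0}, {"tx": 0.009, "ty": 0.015, "tz": 0.011, "spin": 0.0}, {"tx": 0.0, "ty": 0.015, "tz": 0.0, "spin": 0.0}, {"tx": 0.0, "ty": 0.0, "tz": 0.0, "spin": 0.0}]}}

```text
time_s: 8.8
ee_pos: [0.4681, 0.1058, 0.2089]
orientation: [-1.442, 0.813, -0.704]
wrist_force: [-0.0, 0.8, -2.1]
gripper_width: 0.342
```

```bash
python3 - <<'E'
from h import *
goal(.095); f,i=grab("scene","s7"); u=proj(i,[.463,.107,.09]); zoom("s7",*u,r=60); f,i=grab("wrist","w7");goal(.095)
E
```

```text
t 8.8 p [0.4681 0.1058 0.2089] f [-0.01  0.81 -2.12] tq [-0.02 -0.05  0.03] g 0.342
R [[0.562, -0.063, 0.825], [-0.825, 0.025, 0.564], [-0.056, -0.998, -0.038]] j [ 0.039 -0.065  1.878  0.028  1.391 -0.566]
tip [0.4619 0.1082 0.1104] zaz 34.378605278756666 need [0.0027 0.0152 0.0011]
t 8.8 p [0.4681 0.1058 0.2089] f [-0.01  0.81 -2.12] tq [-0.02 -0.05  0.03] g 0.342
R [[0.562, -0.063, 0.825], [-0.825, 0.025, 0.564], [-0.056, -0.998, -0.038]] j [ 0.039 -0.065  1.878  0.028  1.391 -0.566]
zoom origin 328 203 scale 6.666666666666667
t 8.85 p [0.4687 0.1058 0.2101] f [-0.22 -0.87 -2.57] tq [-0.07 -0.05 -0.01] g 0.339
R [[0.562, -0.061, 0.825], [-0.825, 0.025, 0.565], [-0.055, -0.998, -0.037]] j [ 0.039 -0.066  1.876  0.027  1.392 -0.566]
t 8.9 p [0.4694 0.1058 0.2112] f [ 0.16  0.05 -2.72] tq [-0.06 -0.05 -0.01] g 0.344
R [[0.563, -0.059, 0.824], [-0.825, 0.025, 0.565], [-0.054, -0.998, -0.035]] j [ 0.039 -0.067  1.875  0.028  1.392 -0.567]
tip [0.4636 0.1083 0.1127] zaz 34.43637016343583 need [ 0.0018  0.0177 -0.0003]
```

View pics/s7_z.png

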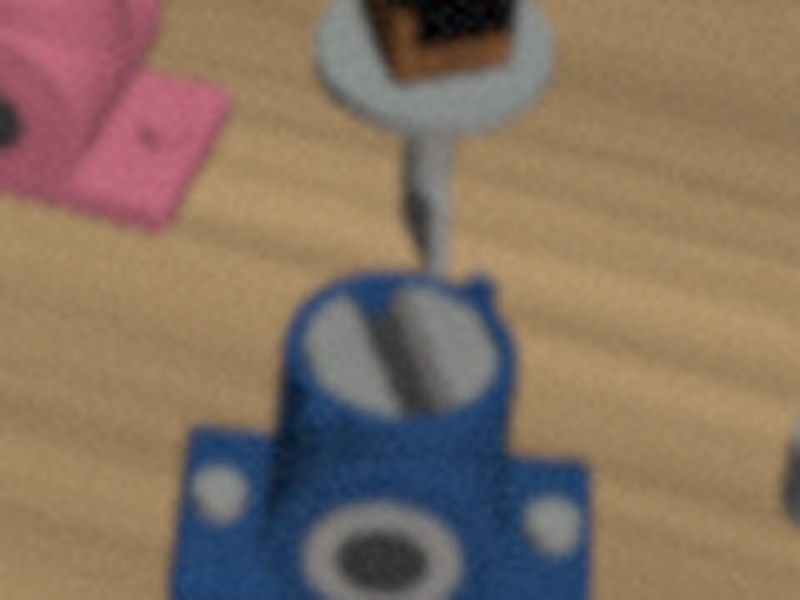

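View pics/w7.png

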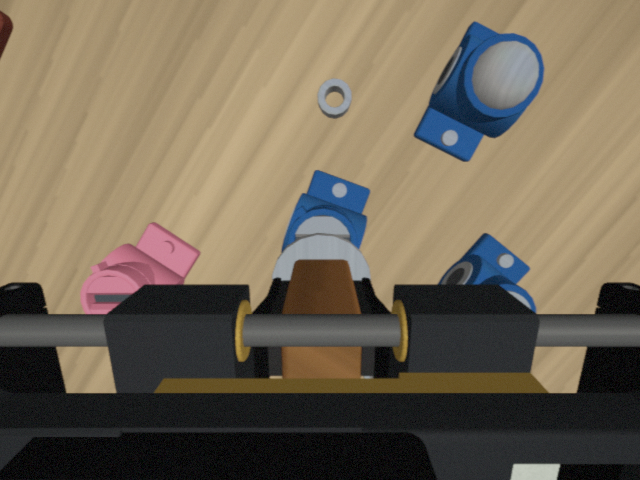

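```bash
python3 - <<'E'
from h import *
i=pickle.load(open("s7.pkl","rb"))
print("tip proj",proj(i,[.462,.1082,.1107]),"seen 393.5 244.3 ; head proj",proj(i,[.4633,.107,.076]),"seen 388.3 254.8")
print(ray(i,388.3,254.8,.076),ray(i,393.5,244.3,.111))
# slot direction in scene, dark floor z .066: zoom (375,315)->(425,410)
a=ray(i,328+378/6.667,203+320/6.667,.066);b=ray(i,328+424/6.667,203+410/6.667,.066);d=b-a;print(np.degrees(np.arctan2(d[1],d[0])),(a+b)/2)
E
```

```text
tip proj (np.float64(390.5581591243546), np.float64(239.3269550889247)) seen 393.5 244.3 ; head proj (np.float64(388.11536785741674), np.float64(254.8383972724427)) seen 388.3 254.8
[0.4630945  0.10726037 0.076     ] [0.47207099 0.1162389  0.111     ]
37.32633524360756 [0.45974201 0.10660292 0.066     ]
```

Request:
{"name": "carry_out", "arguments": {"moves": [{"tx": 0.002, "ty": 0.01, "tz": 0.0, "spin": -0.04}, {"tx": 0.0, "ty": 0.012, "tz": 0.0, "spin": 0.0}, {"tx": 0.0, "ty": 0.004, "tz": 0.0, "spin": 0.0}]}}

```text
time_s: 9.2
ee_pos: [0.4706, 0.1052, 0.1876]
orientation: [-1.447, 0.776, -0.68]
wrist_force: [-0.4, 0.0, -3.4]
gripper_width: 0.336
```

```bash
python3 - <<'E'
from h import *
goal(.066)
E
```

```text
t 9.2 p [0.4706 0.1052 0.1876] f [-0.44  0.04 -3.36] tq [-0.12 -0.04  0.01] g 0.336
R [[0.594, -0.054, 0.803], [-0.803, 0.025, 0.596], [-0.052, -0.998, -0.028]] j [ 0.037 -0.047  1.902  0.028  1.34  -0.608]
tip [0.4653 0.1077 0.089 ] zaz 36.58833159710475 need [ 0.0006  0.0231 -0.0013]
```

Request:
{"name": "carry_out", "arguments": {"moves": [{"tx": 0.001, "ty": 0.008, "tz": -0.001, "spin": 0.0}, {"tx": 0.0, "ty": 0.006, "tz": 0.0, "spin": 0.0}, {"tx": 0.0, "ty": 0.004, "tz": 0.0, "spin": 0.0}]}}

```text
time_s: 9.5
ee_pos: [0.4696, 0.1044, 0.1692]
orientation: [-1.445, 0.776, -0.682]
wrist_force: [0.4, -0.3, -2.7]
gripper_width: 0.342
```

```bash
python3 - <<'E'
from h import *
goal(.066)
E
```

```text
t 9.5 p [0.4696 0.1044 0.1692] f [ 0.45 -0.27 -2.66] tq [-0.06 -0.09 -0.01] g 0.342
R [[0.593, -0.052, 0.804], [-0.804, 0.025, 0.594], [-0.051, -0.998, -0.027]] j [ 0.036 -0.032  1.924  0.028  1.302 -0.608]
tip [0.4645 0.1069 0.0706] zaz 36.471509613367786 need [-0.0006  0.0047 -0.0008]
```

Request:
{"name": "carry_out", "arguments": {"moves": [{"tx": 0.0, "ty": 0.003, "tz": 0.0, "spin": 0.0}, {"tx": 0.0, "ty": 0.002, "tz": 0.0, "spin": 0.0}, {"tx": 0.0, "ty": 0.0, "tz": 0.0, "spin": 0.0}]}}

```text
time_s: 9.8
ee_pos: [0.4696, 0.1045, 0.1646]
orientation: [-1.445, 0.776, -0.683]
wrist_force: [0.5, -0.3, -1.2]
gripper_width: 0.343
```

```bash
python3 - <<'E'
from h import *
goal(.066)
f,i=grab("scene","s8"); u=proj(i,[.463,.107,.09]); zoom("s8",*u,r=60)
E
```

```text
t 9.8 p [0.4696 0.1045 0.1646] f [ 0.53 -0.31 -1.18] tq [-0.08  0.06  0.02] g 0.343
R [[0.592, -0.052, 0.804], [-0.804, 0.025, 0.594], [-0.051, -0.998, -0.027]] j [ 0.036 -0.028  1.928  0.028  1.292 -0.608]
tip [0.4644 0.107  0.066 ] zaz 36.44504039664042 need [-0.0007  0.0001 -0.0009]
t 9.8 p [0.4696 0.1045 0.1646] f [ 0.53 -0.31 -1.18] tq [-0.08  0.06  0.02] g 0.343
R [[0.592, -0.052, 0.804], [-0.804, 0.025, 0.594], [-0.051, -0.998, -0.027]] j [ 0.036 -0.028  1.928  0.028  1.292 -0.608]
zoom origin 328 203 scale 6.666666666666667
```

View pics/s8_z.png

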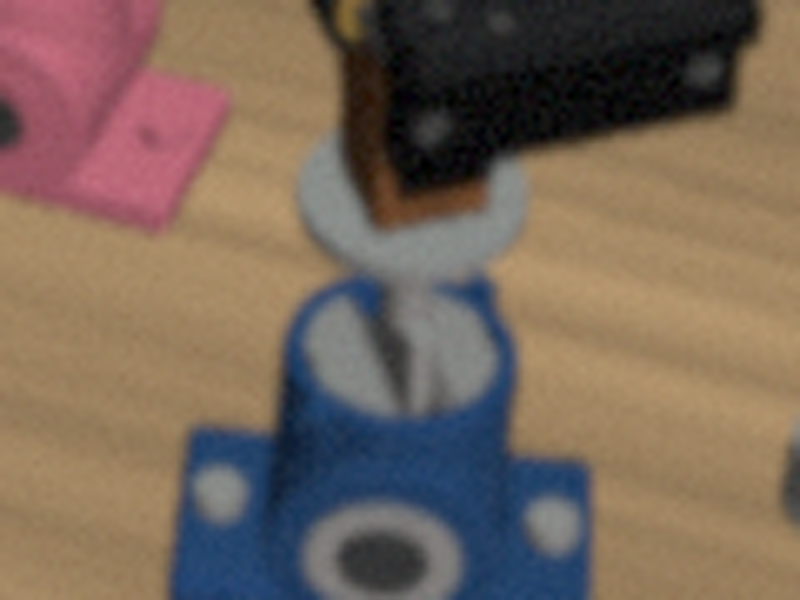

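Request:
{"name": "carry_out", "arguments": {"moves": [{"tx": 0.0, "ty": 0.0, "tz": 0.0, "spin": 0.08}, {"tx": 0.0, "ty": 0.0, "tz": 0.0, "spin": 0.1}, {"tx": 0.0, "ty": 0.0, "tz": 0.0, "spin": 0.1}]}}

```text
time_s: 10.15
ee_pos: [0.4702, 0.1042, 0.1647]
orientation: [-1.362, 0.997, -0.905]
wrist_force: [1.0, -2.1, -1.6]
gripper_width: 0.346
```

```bash
python3 - <<'E'
from h import *
goal(.066)
E
```

```text
t 10.15 p [0.4702 0.1042 0.1647] f [ 1.01 -2.06 -1.57] tq [-0.49 -0.04  0.08] g 0.346
R [[0.339, -0.05, 0.939], [-0.94, 0.024, 0.34], [-0.04, -0.998, -0.039]] j [ 0.036 -0.028  1.928  0.027  1.291 -0.319]
tip [0.4652 0.1067 0.0662] zaz 19.9183477537751 need [-0.001   0.0003 -0.0017]
```

Request:
{"name": "carry_out", "arguments": {"moves": [{"tx": 0.0, "ty": 0.0, "tz": -0.001, "spin": 0.1}, {"tx": 0.0, "ty": 0.0, "tz": 0.0, "spin": 0.1}, {"tx": 0.0, "ty": 0.0, "tz": 0.0, "spin": 0.1}, {"tx": 0.0, "ty": 0.0, "tz": 0.0, "spin": 0.1}, {"tx": 0.0, "ty": 0.0, "tz": 0.0, "spin": 0.1}]}}

```text
time_s: 10.65
ee_pos: [0.4701, 0.1034, 0.1647]
orientation: [-1.145, 1.383, -1.298]
wrist_force: [0.1, -0.6, -1.3]
gripper_width: 0.341
```

```bash
python3 - <<'E'
from h import *
goal(.066)
E
```

```text
t 10.65 p [0.4701 0.1034 0.1647] f [ 0.08 -0.61 -1.29] tq [-0.24  0.16  0.11] g 0.341
R [[-0.173, -0.048, 0.984], [-0.985, 0.023, -0.172], [-0.015, -0.999, -0.051]] j [ 0.035 -0.03   1.93   0.026  1.289  0.201]
tip [0.4653 0.1057 0.0662] zaz -9.937011665229948 need [-0.0009  0.0003 -0.0022]
```

Request:
{"name": "carry_out", "arguments": {"moves": [{"tx": 0.0, "ty": 0.0, "tz": -0.001, "spin": 0.1}, {"tx": 0.0, "ty": 0.0, "tz": 0.0, "spin": 0.1}, {"tx": 0.0, "ty": 0.0, "tz": 0.0, "spin": 0.08}]}}

```text
time_s: 10.95
ee_pos: [0.4698, 0.103, 0.1648]
orientation: [-0.981, 1.589, -1.511]
wrist_force: [-1.3, -0.4, -1.0]
gripper_width: 0.342
```

```bash
python3 - <<'E'
from h import *
goal(.066)
E
```

```text
t 10.95 p [0.4698 0.103  0.1648] f [-1.27 -0.41 -0.98] tq [-0.22  0.28  0.11] g 0.342
R [[-0.449, -0.046, 0.892], [-0.893, 0.022, -0.449], [0.001, -0.999, -0.051]] j [ 0.035 -0.032  1.932  0.024  1.287  0.494]
tip [0.4652 0.1051 0.0662] zaz -26.700806492925626 need [-0.0008  0.0003 -0.0026]
```

Request:
{"name": "carry_out", "arguments": {"moves": [{"tx": 0.0, "ty": 0.0, "tz": -0.001, "spin": 0.06}, {"tx": 0.0, "ty": 0.0, "tz": 0.0, "spin": 0.06}]}}

```text
time_s: 11.15
ee_pos: [0.4695, 0.1029, 0.1648]
orientation: [-0.9, 1.674, -1.602]
wrist_force: [-1.2, -0.1, -1.4]
gripper_width: 0.341
```

```bash
python3 - <<'E'
from h import *
goal(.066)
f,i=grab("scene","s9"); u=proj(i,[.463,.107,.09]); zoom("s9",*u,r=60)
E
```

```text
t 11.15 p [0.4695 0.1029 0.1648] f [-1.16 -0.14 -1.42] tq [-0.09  0.34  0.12] g 0.341
R [[-0.557, -0.044, 0.829], [-0.83, 0.02, -0.557], [0.008, -0.999, -0.048]] j [ 0.036 -0.034  1.934  0.023  1.286  0.621]
tip [0.4652 0.1049 0.0662] zaz -33.902213189209874 need [-0.0007  0.0003 -0.0027]
t 11.15 p [0.4695 0.1029 0.1648] f [-1.16 -0.14 -1.42] tq [-0.09  0.34  0.12] g 0.341
R [[-0.557, -0.044, 0.829], [-0.83, 0.02, -0.557], [0.008, -0.999, -0.048]] j [ 0.036 -0.034  1.934  0.023  1.286  0.621]
zoom origin 328 203 scale 6.666666666666667
```

View pics/s9_z.png

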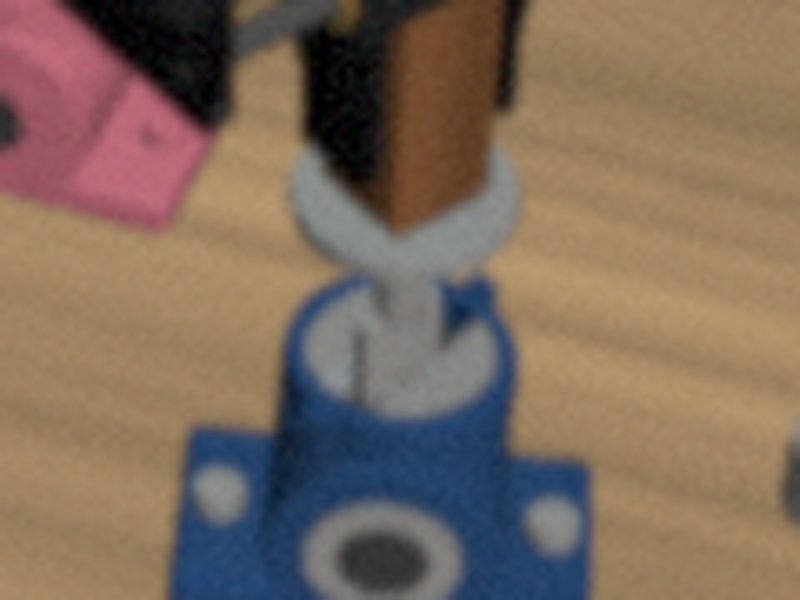

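Request:
{"name": "carry_out", "arguments": {"moves": [{"tx": 0.0, "ty": 0.0, "tz": -0.001, "spin": 0.06}, {"tx": 0.0, "ty": 0.0, "tz": 0.0, "spin": 0.06}]}}

```text
time_s: 11.4
ee_pos: [0.4693, 0.103, 0.1648]
orientation: [-0.816, 1.755, -1.688]
wrist_force: [-0.4, 0.6, -2.6]
gripper_width: 0.341
```

```bash
python3 - <<'E'
from h import *
goal(.066)
E
```

```text
t 11.4 p [0.4693 0.103  0.1648] f [-0.36  0.62 -2.63] tq [0.11 0.27 1.23] g 0.341
R [[-0.654, -0.043, 0.755], [-0.756, 0.019, -0.654], [0.014, -0.999, -0.045]] j [ 0.037 -0.036  1.935  0.022  1.284  0.744]
tip [0.4651 0.1049 0.0662] zaz -40.892737128909296 need [-0.0004  0.0003 -0.0028]
```

Request:
{"name": "carry_out", "arguments": {"moves": [{"tx": 0.0, "ty": 0.0, "tz": 0.0, "spin": 0.02}, {"tx": 0.0, "ty": 0.0, "tz": 0.0, "spin": 0.0}]}}

```text
time_s: 11.6
ee_pos: [0.4694, 0.103, 0.1648]
orientation: [-0.804, 1.765, -1.7]
wrist_force: [-0.1, -1.4, -2.4]
gripper_width: 0.345
```

```bash
python3 - <<'E'
from h import *
goal(.066)
f,i=grab("scene","s10"); u=proj(i,[.463,.107,.09]); zoom("s10",*u,r=60)
E
```

```text
t 11.6 p [0.4694 0.103  0.1648] f [-0.08 -1.36 -2.43] tq [-0.2   0.08  0.99] g 0.345
R [[-0.666, -0.042, 0.745], [-0.746, 0.018, -0.666], [0.015, -0.999, -0.044]] j [ 0.038 -0.036  1.935  0.021  1.284  0.761]
tip [0.4653 0.1049 0.0662] zaz -41.81853503339083 need [-0.0003  0.0003 -0.0029]
t 11.6 p [0.4694 0.103  0.1648] f [-0.08 -1.36 -2.43] tq [-0.2   0.08  0.99] g 0.345
R [[-0.666, -0.042, 0.745], [-0.746, 0.018, -0.666], [0.015, -0.999, -0.044]] j [ 0.038 -0.036  1.935  0.021  1.284  0.761]
zoom origin 328 203 scale 6.666666666666667
```

View pics/s10_z.png

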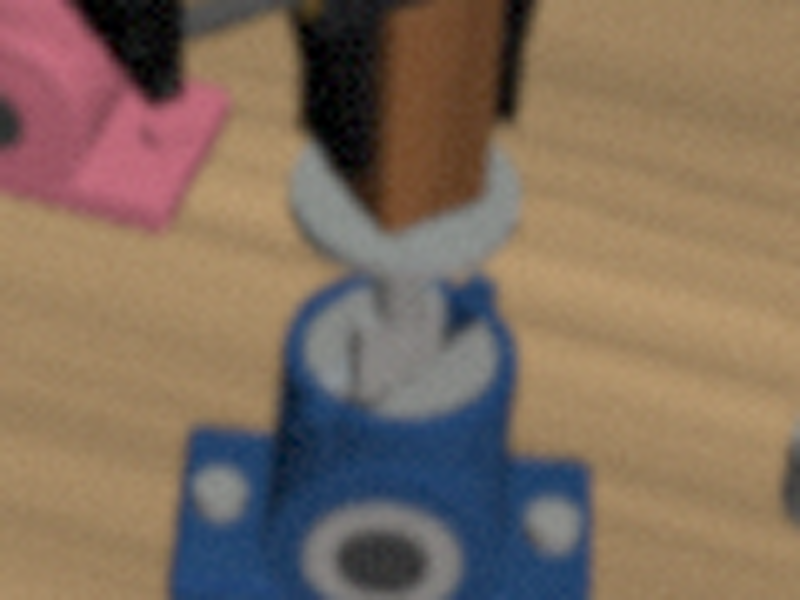

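Request:
{"name": "carry_out", "arguments": {"moves": [{"tx": 0.0, "ty": 0.0, "tz": 0.0, "spin": -0.08}, {"tx": 0.0, "ty": 0.0, "tz": 0.0, "spin": -0.08}, {"tx": 0.0, "ty": -0.005, "tz": 0.0, "spin": 0.0}, {"tx": 0.0, "ty": -0.01, "tz": 0.0, "spin": 0.0}, {"tx": 0.0, "ty": -0.015, "tz": 0.0, "spin": 0.0}, {"tx": 0.0, "ty": -0.02, "tz": 0.0, "spin": 0.0}, {"tx": 0.0, "ty": -0.02, "tz": 0.0, "spin": 0.0}, {"tx": 0.0, "ty": -0.02, "tz": 0.0, "spin": 0.0}, {"tx": 0.0, "ty": -0.02, "tz": 0.0, "spin": 0.0}, {"tx": 0.0, "ty": 0.0, "tz": 0.0, "spin": 0.0}]}}

```text
time_s: 12.65
ee_pos: [0.4746, 0.1008, 0.2835]
orientation: [-0.906, 1.661, -1.592]
wrist_force: [-0.1, -0.4, -1.6]
gripper_width: 0.341
```

```bash
python3 - <<'E'
from h import *
goal(.17)
f,i=grab("scene","s11"); u=proj(i,[.463,.107,.09]); zoom("s11",*u,r=60)
s,Rm=st(); print("to stand",totool(Rm,np.array([.4948,-.3138,.27])-s["ee_pos"]))
E
```

```text
t 12.65 p [0.4746 0.1008 0.2835] f [-0.14 -0.35 -1.58] tq [-0.13  0.05  0.02] g 0.341
R [[-0.545, -0.04, 0.837], [-0.838, 0.021, -0.545], [0.005, -0.999, -0.045]] j [ 0.031 -0.12   1.788  0.022  1.514  0.607]
tip [0.4707 0.1029 0.1849] zaz -33.056036479293894 need [ 0.0005  0.0153 -0.0078]
t 12.65 p [0.4746 0.1008 0.2835] f [-0.14 -0.35 -1.58] tq [-0.13  0.05  0.02] g 0.341
R [[-0.545, -0.04, 0.837], [-0.838, 0.021, -0.545], [0.005, -0.999, -0.045]] j [ 0.031 -0.12   1.788  0.022  1.514  0.607]
zoom origin 328 203 scale 6.666666666666667
t 12.7 p [0.4739 0.1008 0.2819] f [-0.51 -0.14 -2.09] tq [-0.15 -0.    0.03] g 0.34
R [[-0.545, -0.042, 0.837], [-0.838, 0.02, -0.545], [0.006, -0.999, -0.047]] j [ 0.032 -0.12   1.79   0.022  1.513  0.606]
to stand [0.3361 0.0025 0.2439]
```

View pics/s11_z.png

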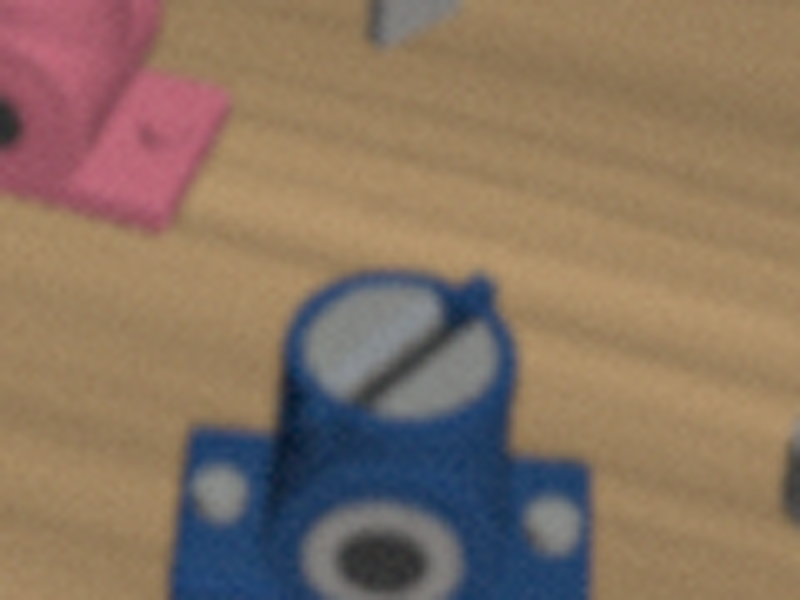

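Request:
{"name": "carry_out", "arguments": {"moves": [{"tx": 0.02, "ty": -0.001, "tz": 0.015, "spin": 0.0}, {"tx": 0.035, "ty": -0.001, "tz": 0.026, "spin": 0.0}, {"tx": 0.035, "ty": -0.001, "tz": 0.026, "spin": 0.0}, {"tx": 0.035, "ty": -0.001, "tz": 0.026, "spin": 0.0}, {"tx": 0.035, "ty": -0.001, "tz": 0.026, "spin": 0.0}, {"tx": 0.035, "ty": -0.001, "tz": 0.026, "spin": 0.0}, {"tx": 0.035, "ty": -0.001, "tz": 0.026, "spin": 0.0}, {"tx": 0.035, "ty": -0.001, "tz": 0.026, "spin": 0.0}, {"tx": 0.035, "ty": -0.001, "tz": 0.026, "spin": 0.0}, {"tx": 0.025, "ty": -0.001, "tz": 0.016, "spin": 0.0}]}}

```text
time_s: 13.7
ee_pos: [0.4919, -0.3103, 0.2674]
orientation: [-0.915, 1.679, -1.579]
wrist_force: [0.4, 0.3, -1.4]
gripper_width: 0.342
```

Request:
{"name": "carry_out", "arguments": {"moves": [{"tx": 0.0, "ty": 0.0, "tz": 0.0, "spin": -0.1}, {"tx": 0.0, "ty": 0.0, "tz": 0.0, "spin": -0.12}, {"tx": 0.0, "ty": 0.0, "tz": 0.0, "spin": -0.1}, {"tx": 0.0, "ty": 0.0, "tz": 0.0, "spin": 0.0}]}}

```text
time_s: 14.1
ee_pos: [0.488, -0.3147, 0.2591]
orientation: [-1.106, 1.463, -1.341]
wrist_force: [0.2, 0.2, -3.4]
gripper_width: 0.344
```

```bash
python3 - <<'E'
from h import *
i=pickle.load(open("s11.pkl","rb"))
a=ray(i,328+365/6.667,203+400/6.667,.073);b=ray(i,328+462/6.667,203+325/6.667,.073);d=a-b;print("slot",np.degrees(np.arctan2(d[1],d[0])))
goal(.16,S=np.array([.4935,-.3118]))
f,i=grab("wrist","w12")
E
```

```text
slot -22.630191067240844
t 14.1 p [ 0.488  -0.3147  0.2591] f [ 0.22  0.19 -3.35] tq [-0.13  0.01 -0.  ] g 0.344
R [[-0.255, -0.064, 0.965], [-0.967, 0.037, -0.253], [-0.02, -0.997, -0.072]] j [-0.701  0.159  1.551 -0.013  1.505 -0.443]
tip [ 0.4817 -0.311   0.1607] zaz -14.685586356471086 need [-0.0023 -0.0001  0.0117]
t 14.1 p [ 0.488  -0.3147  0.2591] f [ 0.22  0.19 -3.35] tq [-0.13  0.01 -0.  ] g 0.344
R [[-0.255, -0.064, 0.965], [-0.967, 0.037, -0.253], [-0.02, -0.997, -0.072]] j [-0.701  0.159  1.551 -0.013  1.505 -0.443]
```

View pics/w12.png

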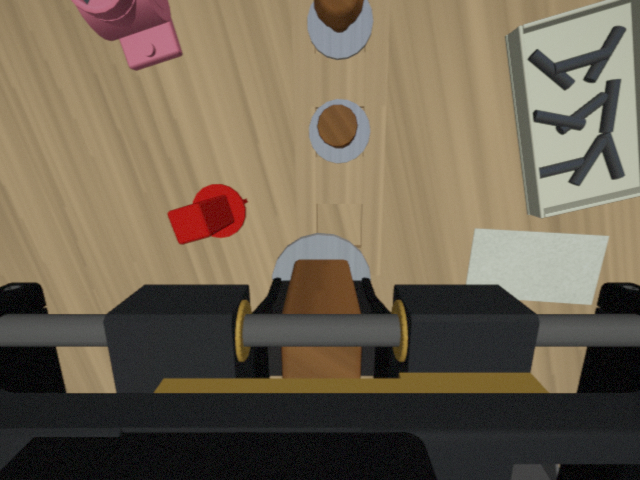

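Request:
{"name": "carry_out", "arguments": {"moves": [{"tx": -0.001, "ty": 0.0, "tz": 0.007, "spin": 0.0}, {"tx": -0.001, "ty": 0.01, "tz": 0.007, "spin": 0.0}, {"tx": 0.0, "ty": 0.02, "tz": 0.001, "spin": 0.0}, {"tx": 0.0, "ty": 0.02, "tz": 0.001, "spin": 0.0}, {"tx": 0.0, "ty": 0.005, "tz": 0.001, "spin": 0.0}, {"tx": 0.0, "ty": 0.0, "tz": 0.0, "spin": 0.0}]}}

```text
time_s: 14.75
ee_pos: [0.5041, -0.3134, 0.1978]
orientation: [-1.1, 1.471, -1.347]
wrist_force: [0.6, 0.5, -1.7]
gripper_width: 0.341
```

```bash
python3 - <<'E'
from h import *
goal(.08,S=np.array([.4935,-.3118]))
f,i=grab("scene","s13"); u=proj(i,[.4935,-.3118,.12]); print(u); zoom("s13",*u,r=70)
E
```

```text
t 14.75 p [ 0.5041 -0.3134  0.1978] f [ 0.59  0.48 -1.74] tq [-0.16 -0.01 -0.02] g 0.341
R [[-0.265, -0.065, 0.962], [-0.964, 0.039, -0.263], [-0.02, -0.997, -0.073]] j [-0.683  0.232  1.582 -0.011  1.402 -0.413]
tip [ 0.4977 -0.3096  0.0994] zaz -15.295451172245462 need [ 0.0036  0.0196 -0.0021]
t 14.75 p [ 0.5041 -0.3134  0.1978] f [ 0.59  0.48 -1.74] tq [-0.16 -0.01 -0.02] g 0.341
R [[-0.265, -0.065, 0.962], [-0.964, 0.039, -0.263], [-0.02, -0.997, -0.073]] j [-0.683  0.232  1.582 -0.011  1.402 -0.413]
(np.float64(166.22929641950637), np.float64(189.0166705538331))
zoom origin 96 137 scale 5.714285714285714
```

View pics/s13_z.png

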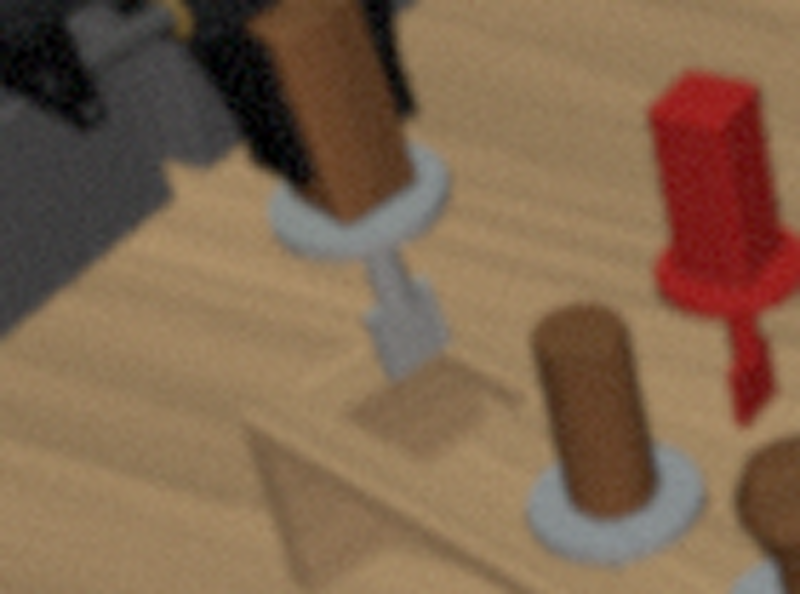

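Request:
{"name": "carry_out", "arguments": {"moves": [{"tx": 0.002, "ty": 0.01, "tz": -0.002, "spin": 0.0}, {"tx": 0.002, "ty": 0.015, "tz": 0.0, "spin": 0.0}, {"tx": 0.0, "ty": 0.015, "tz": 0.0, "spin": 0.0}, {"tx": 0.0, "ty": 0.015, "tz": 0.0, "spin": 0.0}, {"tx": 0.0, "ty": 0.005, "tz": 0.0, "spin": 0.0}]}}

```text
time_s: 15.3
ee_pos: [0.4982, -0.3159, 0.1364]
orientation: [-1.098, 1.467, -1.352]
wrist_force: [-0.5, 0.2, -3.0]
gripper_width: 0.343
```

```bash
cat >> h.py <<'E'
def seat(z=.114):
    s,Rm=st(); p=np.array(s["ee_pos"]); c=p+Rm@[0,.0367,0]; print("collar",np.round(c,4),"need",totool(Rm,[.4935-c[0],-.3118-c[1],z-p[2]]))
E
python3 -c "
from h import *
seat()"
```

```text
t 15.3 p [ 0.4982 -0.3159  0.1364] f [-0.52  0.22 -3.04] tq [-0.13 -0.02  0.03] g 0.343
R [[-0.266, -0.061, 0.962], [-0.964, 0.035, -0.264], [-0.018, -0.998, -0.068]] j [-0.692  0.278  1.649 -0.012  1.285 -0.42 ]
collar [ 0.4959 -0.3146  0.0998] need [-0.0016  0.0226 -0.0016]
```

Request:
{"name": "carry_out", "arguments": {"moves": [{"tx": -0.002, "ty": 0.01, "tz": -0.001, "spin": 0.0}, {"tx": 0.0, "ty": 0.007, "tz": 0.0, "spin": 0.0}, {"tx": 0.0, "ty": 0.004, "tz": 0.0, "spin": 0.0}, {"tx": 0.0, "ty": 0.0, "tz": 0.0, "spin": 0.0}]}}

```text
time_s: 15.7
ee_pos: [0.4961, -0.3125, 0.1132]
orientation: [-1.098, 1.468, -1.351]
wrist_force: [-1.6, 0.7, -0.0]
gripper_width: 0.343
```

```bash
python3 -c "
from h import *
seat()"
```

```text
t 15.7 p [ 0.4961 -0.3125  0.1132] f [-1.64  0.73 -0.01] tq [-0.07  0.21 -0.03] g 0.343
R [[-0.266, -0.061, 0.962], [-0.964, 0.036, -0.264], [-0.018, -0.997, -0.069]] j [-0.69   0.296  1.673 -0.012  1.243 -0.417]
collar [ 0.4938 -0.3112  0.0766] need [ 0.0007 -0.0008 -0.0002]
```

Request:
{"name": "carry_out", "arguments": {"moves": [{"tx": 0.0, "ty": 0.0, "tz": 0.0, "spin": 0.0}, {"tx": 0.0, "ty": 0.0, "tz": 0.0, "spin": 0.0}, {"tx": 0.0, "ty": 0.0, "tz": 0.0, "spin": 0.0}, {"tx": 0.0, "ty": 0.0, "tz": 0.0, "spin": 0.0}, {"tx": 0.0, "ty": 0.0, "tz": 0.0, "spin": 0.0}, {"tx": 0.0, "ty": 0.0, "tz": 0.0, "spin": 0.0}, {"tx": 0.0, "ty": 0.0, "tz": 0.0, "spin": 0.0}, {"tx": 0.0, "ty": 0.0, "tz": 0.0, "spin": 0.0}], "hand": 1.0}}

```text
time_s: 16.5
ee_pos: [0.498, -0.3139, 0.116]
orientation: [-1.097, 1.463, -1.356]
wrist_force: [-0.9, -0.2, -0.4]
gripper_width: 0.96
```

```bash
python3 - <<'E'
from h import *
seat()
f,i=grab("scene","s14"); zoom("s14",166,189,r=70)
E
```

```text
t 16.5 p [ 0.498  -0.3139  0.116 ] f [-0.91 -0.16 -0.38] tq [-0.02  0.04  0.  ] g 0.96
R [[-0.266, -0.057, 0.962], [-0.964, 0.032, -0.264], [-0.016, -0.998, -0.063]] j [-0.69   0.294  1.669 -0.012  1.242 -0.417]
collar [ 0.4959 -0.3128  0.0794] need [-0.0003  0.0022 -0.0025]
t 16.5 p [ 0.498  -0.3139  0.116 ] f [-0.91 -0.16 -0.38] tq [-0.02  0.04  0.  ] g 0.96
R [[-0.266, -0.057, 0.962], [-0.964, 0.032, -0.264], [-0.016, -0.998, -0.063]] j [-0.69   0.294  1.669 -0.012  1.242 -0.417]
zoom origin 96 137 scale 5.714285714285714
```

View pics/s14_z.png

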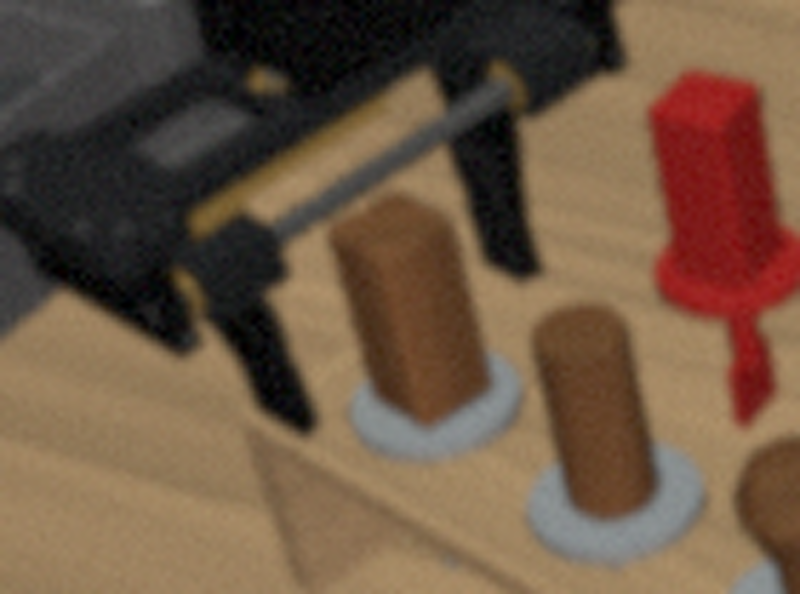

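Released: the handle stands upright in its hole and the fingers are clear of it. Now retreating upward.

Request:
{"name": "carry_out", "arguments": {"moves": [{"tx": 0.0, "ty": -0.01, "tz": -0.001, "spin": 0.0}, {"tx": 0.0, "ty": -0.02, "tz": -0.001, "spin": 0.0}, {"tx": 0.0, "ty": -0.02, "tz": -0.001, "spin": 0.0}, {"tx": 0.0, "ty": -0.02, "tz": 0.0, "spin": 0.0}, {"tx": 0.0, "ty": -0.02, "tz": 0.0, "spin": 0.0}, {"tx": 0.0, "ty": -0.02, "tz": 0.0, "spin": 0.0}, {"tx": 0.0, "ty": -0.01, "tz": 0.0, "spin": 0.0}, {"tx": 0.0, "ty": 0.0, "tz": 0.0, "spin": 0.0}, {"tx": 0.0, "ty": 0.0, "tz": 0.0, "spin": 0.0}]}}

```text
time_s: 17.45
ee_pos: [0.5016, -0.3169, 0.2443]
orientation: [-1.097, 1.462, -1.357]
wrist_force: [-0.4, 0.1, -0.5]
gripper_width: 1.002
```

```bash
python3 - <<'E'
from h import *
f,i=grab("wrist","w15"); print(proj(i,[.4933,-.3118,.151])); zoom("w15",330,255,r=60)
a,i=grab("scene","s15"); 
zoom("s15",166,189,r=70); f0=cv2.imread("pics/scene0.png")
b=cv2.imread("pics/s15_z.png"); c=cv2.resize(f0[137:241,96:236],(b.shape[1],b.shape[0]),interpolation=cv2.INTER_CUBIC)
w=cv2.imread("pics/w15_z.png")
cv2.imwrite("pics/cmp.png",cv2.resize(np.hstack([cv2.resize(x,(400,300)) for x in (c,b)]),(800,300)))
E
```

```text
t 17.45 p [ 0.5016 -0.3169  0.2443] f [-0.39  0.09 -0.51] tq [-0.12  0.07 -0.02] g 1.002
R [[-0.266, -0.057, 0.962], [-0.964, 0.032, -0.264], [-0.016, -0.998, -0.063]] j [-0.69   0.19   1.543 -0.012  1.473 -0.42 ]
(np.float64(316.8314522205282), np.float64(250.31993608583994))
zoom origin 270 210 scale 6.666666666666667
t 17.5 p [ 0.5015 -0.3169  0.244 ] f [-0.25 -0.14  0.24] tq [-0.09  0.05  0.  ] g 0.996
R [[-0.266, -0.057, 0.962], [-0.964, 0.032, -0.264], [-0.016, -0.998, -0.063]] j [-0.69   0.19   1.543 -0.012  1.473 -0.42 ]
zoom origin 96 137 scale 5.714285714285714
```

View pics/cmp.png

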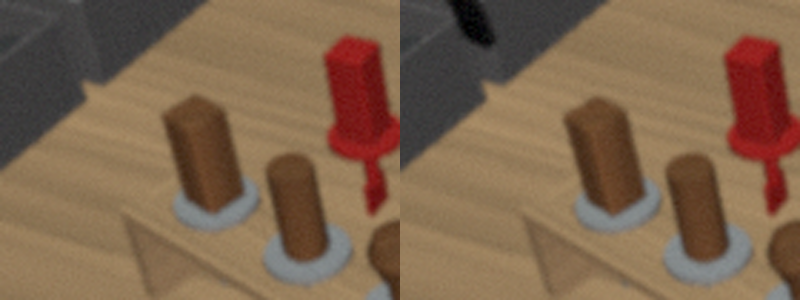

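View pics/w15.png

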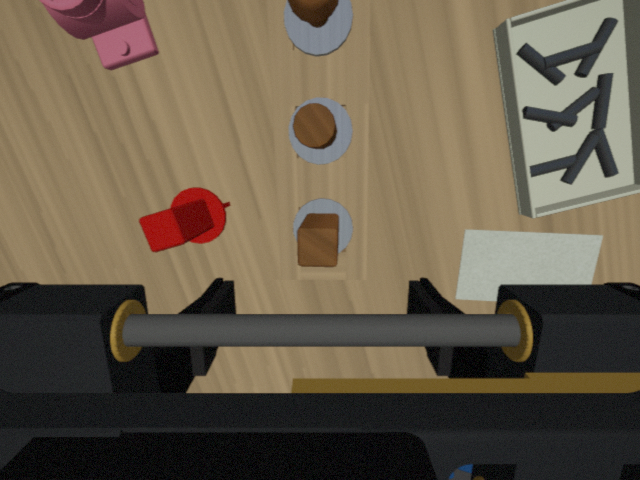

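```bash
python3 -c "
from h import *
st(); print(arm.hand_in())"
```

```text
t 17.55 p [ 0.5014 -0.3167  0.2436] f [-0.72 -0.57  0.04] tq [-0.08  0.02  0.01] g 1.002
R [[-0.266, -0.057, 0.962], [-0.964, 0.032, -0.264], [-0.016, -0.998, -0.064]] j [-0.69   0.19   1.544 -0.012  1.473 -0.42 ]
the job is handed in; nothing more can be done
None
```

I took the square-handled screwdriver out of the stand, turned the blue housing's slotted screw clockwise to its stop, hung the tool back in its hole and let go. The job was handed in at 17.55 s, and no verdict was given.

**Last checks**
- **Screw:** the wrist moment jumped from about 0.12 to 1.2 N m at the end of the turn, so it met the stop. After lifting out, the slot measured -22.6° against -21.5° for the lugs.
- **Screwdriver:** in the scene and wrist pictures it stands upright in its original hole, within about 2 mm of its starting position.
- **Robot:** the gripper is open and clear above the stand, with wrist forces near zero.

**What disagreed**
- **Gripper tilt:** the gripper gradually leaned up to about 4° during the moves. I allowed for this when aiming, and it stayed well within the 0.2 rad limit.
- **Slot angle:** the first top-view estimate was 30°, while the wrist and scene views gave 35–37°. I used the closer views, and the blade dropped in without resistance.

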